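# Fit the colour filter wheel to its drive

## Robot

A 6-joint arm with a two-finger parallel gripper is mounted at the origin on the work surface. World frame = base frame: x ahead of the robot, y to its left, z up, the work surface at z = 0. Lengths are in mm, angles in rad, forces in N, time in s.
With the tool pointing down it reaches from about 300 to 850 mm from the base axis. Payload 4.2 kg.
Tool frame: the origin (TCP) lies between the finger pads; the fingertips stand 22 mm ahead of it and the grasp point (between the pads) lies 3 mm ahead of it; y points along the fingers, x is the direction in which the jaws open and shut, and the axes are right-handed (so a half turn about y gives the same grasp; the last joint's range is limited). The gripper opens to 91 mm and grips with 3 to 60 N. Pads are 32 mm wide; open, the fingers measure 118 mm over their backs; the gripper's body (76 mm by 178 mm) begins 60 mm behind the grasp point.
Start: joints at [1.099, 0.32, 1.565, -0, 1.257, -0.02], TCP at [251.04, 517.32, 235.976] pointing down, gripper open.
Joint ranges: [-3.11, 3.11], [-0.84, 2.01], [0.21, 2.61], [-1.34, 4.49], [0.05, 2.63], [-2.56, 2.56]. Speed limits (rad/s): [2.57, 2.57, 3.14, 3.14, 3.14, 3.14].

## Interface

Orientations are given as [roll, pitch, yaw] about the fixed x, y, z axes, in that order (R = Rz(yaw) Ry(pitch) Rx(roll)).
In Python, from bench import telemetry, cams, job gives the robot as it stands.
- The arm moves only by the shell command python3 -m creep 'ROWS' [FORCE]. ROWS is JSON, a list of rows, each a list of 3 entries, a list of its own where there are three numbers: the shift along the tool's x, y, z in mm, then the turn, a rotation vector about the tool's x, y, z in rad, then the finger opening in mm, from 0 to 91.2. A call has 1 to 10 rows; each row is the pose to reach, as a shift and turn from the pose commanded when the call began, along the tool's axes at that moment; what a row does not reach only later rows make up. A row lasts 1/12 s, in which the tool goes at most 41.7 mm and 7.16 degrees, less where a joint would pass 70% of its speed; a pose out of reach is approached as far as the arm can. A call with a gripper value outside its range is refused whole. The fingers move at their own pace and stop on an object; FORCE is the grip in N (left out, the last holds). Time passes only in rows, so rows that repeat a pose let the fingers close. It gives the time, the measured TCP pose, the force and the opening at its end, in the units of the state.
- telemetry.read_state(): the state, without advancing time (a new reading comes with each control period).
- cams.snapshot(name): name is "side" or "top"; returns the picture (400x640x3 uint8, red, green, blue); there is no depth.
- cams.camera_model(name): a dict with "mtx" (3x3 intrinsics, pixels), "k1" (the pictures are not rectified: a ray, as slopes to the right and down, at radius r is drawn at 1 + k1 r^2 times it, then the intrinsics apply), "origin" and "attitude" of the camera in the world. Camera axes: x right, y up, looking along -z (the intrinsics and any distortion apply to the point x, -y, -z); pixel columns grow to the right and rows downward; lengths in mm; the calibration is good to about 2 mm. A picture is of the moment at which its call begins. camera_model takes no time and is no camera call.
- job.job_done(): hands the job in, once; it reports no verdict.
The state is a dict: "time": time; "joint_pos": joint angles; "qd": joint speeds; "joint_efforts": joint torques, N m; "ee_pos": TCP position; "tcp_rot": TCP orientation; "contact_force": force on the tool from outside, world axes, zero at the start; "wrist_torque": the same for the moment, N m; "grip_width": opening from 0.0 (shut) to 1.0 (fully open).
Only numpy, scipy, OpenCV 4.12 (cv2) and the standard library are available. Lean on these libraries where they do the work, as an engineer would, in place of code of your own. Each camera call takes 0.05 s, during which the arm holds its last target.

## Task

Fit the wheel with the coloured filters onto the filter-wheel drive: lower it over the spindle and the drive pin together, press it past the spring balls until it clicks fully home and flat on the seat, then let go of it. Do not drop it on, slam it or go on pushing hard once it has clicked, and leave the grey wheel and the other things on the bench where they are.

Things in the scene. Friction and masses are not known exactly. Their poses are not given: they have to be found in the camera images.
- colour_wheel_hub (a point): The wheel to fit, about 0.32 kg: an aluminium disc with six coloured filters (red to violet) and a black hub 42 mm tall, 48 mm long along the wheel's x, with two upright flats 36 mm apart facing its +y and -y: grip it across these. This point: middle of the hub, on the axis, 27 mm above the disc's underside, 21 mm below the hub's top. z is up, x points to the drive slot.
- colour_wheel_bore (a point): Centre of the colour wheel's disc at its underside, 27 mm below the hub point, same axes. The disc is 140 mm across, 6 mm thick, and lies flat on a round dark foam pad 152 mm across and 8 mm thick. The bore through the disc is 22 mm; it widens to 30 mm inside the hub, which is open at the top.
- colour_wheel_slot (a point): Centre of the colour wheel's drive slot at the disc's underside, 42 mm from the axis along the wheel's x. The slot goes through the disc, 14 mm long along x and 11 mm wide, between two filters, with orange index paint beside it and outboard of it.
- unit_seat (a point): The filter-wheel drive, fixed on the bench: a dark box 150 x 150 mm, top plate 56 mm above the bench, on it a steel seat 56 mm across with an upright spindle, and an orange arm with an upright pin. It does not turn. This point: middle of the seat's top face, 62 mm above the bench, on the spindle's axis; z up, x towards the pin. Home: the wheel's bore point here, x axes alike.
- unit_spindle_top (a point): Top of the spindle, 40 mm above the seat. The spindle is 20 mm across, its top 9 mm tapering to 12 mm. Four spring balls stand 3 mm out of its sides. The disc first rests on them, its underside 13 mm above the seat; a push of about 8 to 15 N down on the wheel forces them in; once the disc is 4 mm from the seat they spring out over its top edge, snap it home and hold it.
- unit_pin (a point): Foot of the drive pin, 42 mm from the spindle's axis along the unit's x, level with the seat. The pin is 8 mm across and 18 mm high, its top 5 mm tapering to 3 mm across.
- grey_wheel_hub (a point): The other filter wheel, to be left alone: the same shape and size as the colour wheel, but its six filters are in shades of grey; on a like foam pad. This point is the middle of its hub, 27 mm above the disc's underside.
- meter: Bystander: dark hand-held multimeter lying flat, 170 x 82 x 42 mm. Origin: centre of its underside.
- ref_cell: Bystander: reference solar cell in a flat black frame, 80 x 80 x 15 mm. Origin: centre of its underside.
- cleaner: Bystander: small green bottle with a white cap, 52 mm across, 110 mm high. Origin: centre of its underside.
- hex_driver: Bystander: screwdriver with a yellow handle lying flat, 170 mm long. Origin: under its middle.
- lens_tube: Bystander: short black tube standing upright, 52 mm across, 40 mm high. Origin: centre of its underside.
- parts_bin: Bystander: open blue bin 160 x 100 x 70 mm with small parts in it. Origin: centre of its underside.
- caliper: Bystander: steel caliper lying flat, 180 mm long. Origin: under the middle of its beam.

How it is judged (in metres and radians):
At the end, for the whole second after the job is handed in: The colour wheel is home on the drive: its bore within 3 mm of the spindle's axis, its underside within 2 mm of the seat and level within 2 degrees, the drive slot over the pin (within 5 mm), at rest and let go (horizontal distance between colour_wheel_bore and unit_seat below 0.003 m and z of colour_wheel_bore in the frame of unit_seat between -0.002 and 0.002 m and horizontal distance between colour_wheel_slot and unit_pin below 0.005 m and angle between colour_wheel_bore's own z axis and vertical below 0.04 rad and linear speed of colour_wheel below 0.01 m/s and contact force between the fingers and colour_wheel below 0.05 N); the robot touches nothing.
It fails at once if the colour wheel is let go above the drive (more than 24 mm over the seat), so that it drops on (horizontal distance between colour_wheel_bore and unit_seat below 0.04 m and z of colour_wheel_bore in the frame of unit_seat between 0.024 and 0.2 m and contact force between the fingers and colour_wheel below 0.05 N).
It fails at once if the wheel is slammed or pressed on the drive with more than 60 N (contact force between colour_wheel and unit above 60 N).
It fails at once if the grey wheel is moved more than 25 mm (distance of grey_wheel_hub from where it was at the start of the episode above 0.025 m).
It fails at once if another loose thing on the bench is pushed more than 25 mm from its place (distance of any of meter, ref_cell, cleaner, hex_driver, lens_tube, parts_bin, caliper from where it was at the start of the episode above 0.025 m).
It also fails if it takes over 51 s, if anything falls off the work surface, if the arm or the gripper's body presses on something with over 40 N, if the wrist force passes 120 N, or if a joint passes its speed limit or range.

## Working session

There is one attempt and no reset: what is moved stays moved. The work goes in short steps, Python scripts to look and compute and a shell command to move; the robot and the scene stay as the last step left them, time stands still between calls to the robot, and variables do not carry over. Pictures are saved under pics/ and viewed, and the job is handed in when it is done.

```bash
mkdir -p pics; ls
python3 - <<'E'
from bench import telemetry, cams, job
import cv2
print(telemetry.read_state())
for n in("side","top"):
    print(n,cams.camera_model(n))
    cv2.imwrite(f"pics/{n}0.png",cams.snapshot(n)[:,:,::-1])
E
```

```text
pics
{'time': 0.0, 'joint_pos': array([ 1.09902062e+00,  3.20294083e-01,  1.56569406e+00, -2.22481858e-05,
        1.25742353e+00, -1.99946683e-02]), 'qd': array([ 6.98217035e-04,  3.54743089e-03, -4.00005325e-05,  5.94085745e-04,
       -1.30949122e-03, -5.33204818e-04]), 'joint_efforts': array([ 1.66854628e-03, -4.12458086e+01, -2.31974638e+01,  7.28187687e-02,
        4.52634471e-02, -1.35810883e-04]), 'ee_pos': array([250.80919071, 516.87787264, 235.11318111]), 'tcp_rot': array([-1.57078111,  0.00181908,  1.11902218]), 'contact_force': array([ 0.27491931, -0.41303444, -0.28374874]), 'wrist_torque': array([-0.03680493,  0.03131565,  0.02943317]), 'grip_width': 1.0016190752599852}
side {'mtx': array([[377.10266516,   0.        , 319.39508065],
       [  0.        , 377.10266516, 205.61793004],
       [  0.        ,   0.        ,   1.        ]]), 'k1': -0.05211574465109227, 'origin': array([ 308.50000701, -888.09968051,  953.41149445]), 'attitude': array([ 0.81376818,  0.01705374, -0.29929167])}
top {'mtx': array([[366.01267373,   0.        , 321.52187971],
       [  0.        , 366.01267373, 200.98378326],
       [  0.        ,   0.        ,   1.        ]]), 'k1': -0.034974183026539325, 'origin': array([ 498.91568281,   14.62150849, 1152.7763213 ]), 'attitude': array([ 0.04638915,  0.0032337 , -1.60107303])}
```

View pics/top0.png

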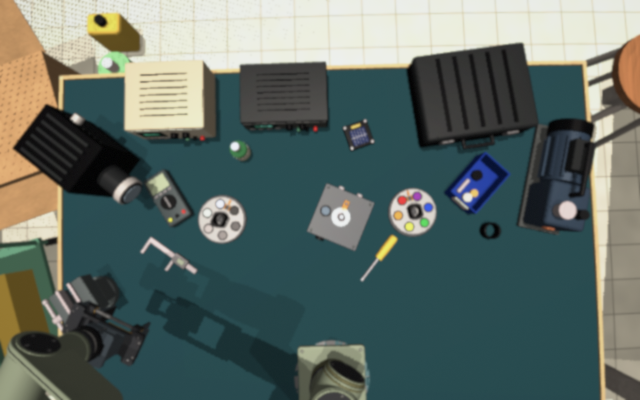

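View pics/side0.png

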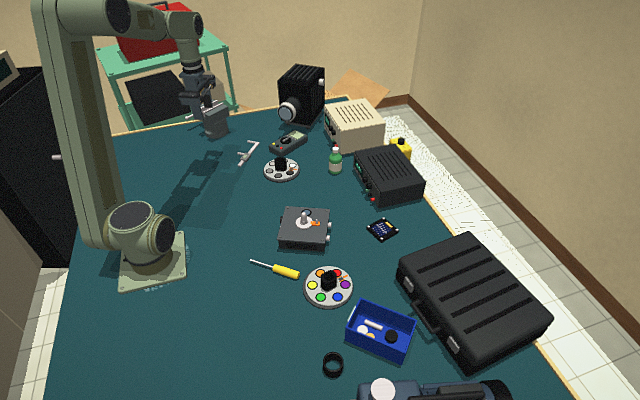

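Top: the colour wheel is at about (413,212), the drive at (340,215) with its orange arm up-right of the spindle, and the grey wheel at (221,219). The side view agrees (colour wheel about (328,287), drive about (305,228)). Next I zoom in and write the ray helpers.

```bash
cat > h.py <<'E'
import numpy as np, cv2
from scipy.spatial.transform import Rotation as Ro
from bench import telemetry, cams
def cam(n):
    m=cams.camera_model(n); return m,Ro.from_euler('xyz',m['attitude']).as_matrix()
def ray(n,u,v):
    m,R=cam(n); K=m['mtx']
    x=(u-K[0,2])/K[0,0]; y=(v-K[1,2])/K[1,1]
    p=cv2.undistortPoints(np.array([[[u,v]]],float),K,np.array([m['k1'],0,0,0,0.]))[0,0]
    d=R@np.array([p[0],-p[1],-1]); return m['origin'],d
def onz(n,u,v,z):
    o,d=ray(n,u,v); return o+d*(z-o[2])/d[2]
def proj(n,P):
    m,R=cam(n); q=R.T@(np.array(P,float)-m['origin']); x,y=q[0]/-q[2],-q[1]/-q[2]
    f=1+m['k1']*(x*x+y*y);K=m['mtx']
    return K[0,0]*x*f+K[0,2],K[1,1]*y*f+K[1,2]
def tri(ns,uv):
    A=np.zeros((3,3));b=np.zeros(3)
    for n,(u,v) in zip(ns,uv):
        o,d=ray(n,u,v);d=d/np.linalg.norm(d);M=np.eye(3)-np.outer(d,d);A+=M;b+=M@o
    return np.linalg.solve(A,b)
E
python3 - <<'E'
from h import *
print(onz('top',340,215,62),onz('top',413,212,14),onz('side',328,287,14),onz('side',305,217,102))
t=cv2.imread('pics/top0.png');s=cv2.imread('pics/side0.png')
cv2.imwrite('pics/topz.png',cv2.resize(t[170:265,300:445],None,fx=5.5,fy=5.5,interpolation=cv2.INTER_CUBIC))
cv2.imwrite('pics/sidez.png',cv2.resize(s[195:315,240:370],None,fx=5,fy=5,interpolation=cv2.INTER_CUBIC))
E
```

```text
[506.19553691 -37.12387502  62.        ] [ 508.86600811 -267.05766533   14.        ] [ 507.23471624 -276.02508005   14.        ] [501.13890885 -58.78862679 102.        ]
```

View pics/topz.png

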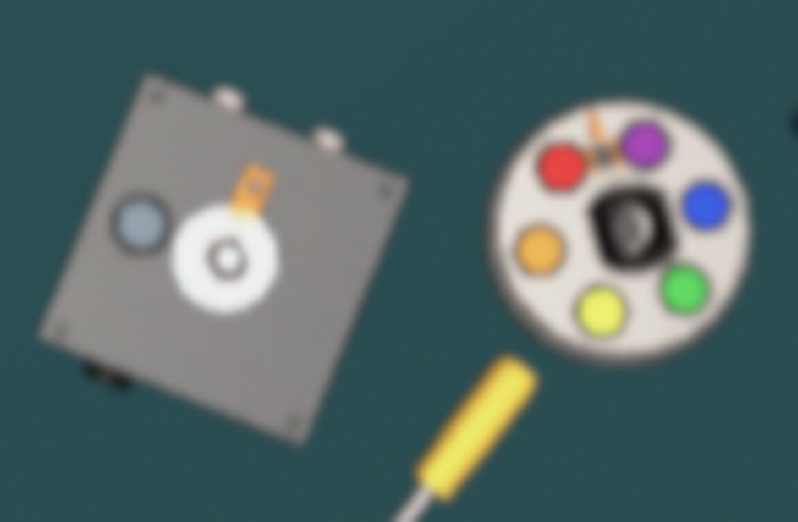

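View pics/sidez.png

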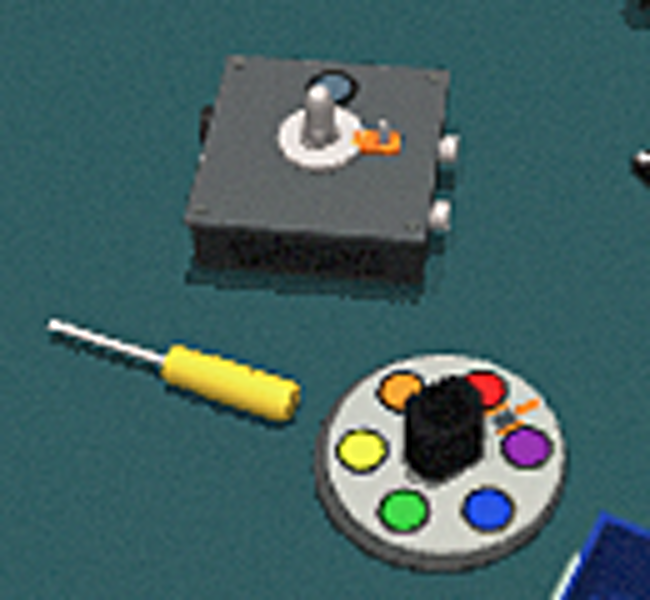

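Zoom (top): the wheel's slot lies between red and violet at the upper left of the hub. The seat is a white ring with the spindle, and the orange arm points up and slightly right. In the side view the red filter is partly covered by the hub. Next I measure with colour masks.

```bash
cat > m.py <<'E'
from h import *
def comp(mask,minA=12):
    n,l,st,c=cv2.connectedComponentsWithStats(mask.astype(np.uint8)); return [(st[i,4],c[i]) for i in range(1,n) if st[i,4]>=minA]
if __name__=="__main__":
  for n,box,zb in(('top',(170,265,300,445),None),('side',(195,315,240,370),None)):
    im=cv2.imread(f'pics/{n}0.png'); y0,y1,x0,x1=box
    c=cv2.resize(im[y0:y1,x0:x1],None,fx=4,fy=4,interpolation=cv2.INTER_CUBIC)
    hsv=cv2.cvtColor(c,cv2.COLOR_BGR2HSV).astype(int)
    H,S,V=hsv[...,0],hsv[...,1],hsv[...,2]
    sat=(S>110)&(V>110)
    for nm,(a,b) in dict(red=(173,186),orange=(5,20),yellow=(24,33),green=(50,75),blue=(108,125),violet=(135,160)).items():
        Hh=np.where(H<5,H+180,H) if nm=='red' else H
        for A,p in comp(sat&(Hh>=a)&(Hh<=b),60):
            u,v=(p+.5)/4-.5+[x0,y0]
            print(n,nm,A,np.round([u,v],1),'z14',onz(n,u,v,14)[:2].round(1),'z62',onz(n,u,v,62)[:2].round(1))
    wh=(S<45)&(V>165)
    for A,p in comp(wh,300):
        u,v=(p+.5)/4-.5+[x0,y0]; print(n,'white',A,np.round([u,v],1),'z14',onz(n,u,v,14)[:2].round(1),'z62',onz(n,u,v,62)[:2].round(1))
E
python3 m.py
```

```text
top red 822 [401.7 199.9] z14 [ 547.5 -233.2] z62 [ 545.5 -222.8]
top orange 88 [406.2 198.7] z14 [ 551.  -247.6] z62 [ 548.8 -236.6]
top orange 536 [345.4 204.1] z14 [539.8 -57.2] z62 [538.  -54.2]
top orange 775 [397.7 215.1] z14 [ 500.7 -218.8] z62 [ 500.6 -209. ]
top yellow 735 [408.8 226.2] z14 [ 465.1 -252.2] z62 [ 466.5 -241. ]
top yellow 2381 [386.5 247.2] z14 [ 402.3 -180.3] z62 [ 406.3 -172.1]
top green 648 [423.9 222.2] z14 [ 476.2 -299.9] z62 [ 477.2 -286.7]
top blue 749 [427.9 207. ] z14 [ 523.1 -314.2] z62 [ 522.1 -300.3]
top violet 611 [416.7 195.9] z14 [ 558.7 -280.6] z62 [ 556.2 -268.2]
top white 13628 [412.3 212.2] z14 [ 508.2 -264.9] z62 [ 507.8 -253.1]
top white 4976 [340.3 216.8] z14 [500.8 -40.1] z62 [500.8 -37.8]
top white 367 [325.2 210.4] z14 [522.4   6.2] z62 [521.4   6.5]
side red 483 [337.1 272.1] z14 [ 550.7 -232.9] z62 [ 538.3 -266.4]
side orange 588 [315.  223.1] z14 [545.8 -12.6] z62 [533.7 -57.4]
side orange 568 [319.5 272.5] z14 [ 499.  -217.8] z62 [ 489.2 -252.1]
side orange 146 [344.9 275.9] z14 [ 568.4 -253.7] z62 [ 555.1 -286.1]
side orange 106 [338.9 276.4] z14 [ 550.4 -249.8] z62 [ 538.1 -282.4]
side orange 127 [341.6 280. ] z14 [ 553.7 -264.9] z62 [ 541.2 -296.7]
side yellow 2474 [285.7 270. ] z14 [ 402.5 -176.9] z62 [ 397.7 -213.3]
side yellow 809 [311.9 284.5] z14 [ 464.2 -253. ] z62 [ 456.3 -285.4]
side green 782 [320.3 296.7] z14 [ 475.7 -301. ] z62 [ 467.1 -331. ]
side blue 869 [337.2 296.5] z14 [ 522.4 -315.2] z62 [ 511.5 -344.4]
side blue 715 [359.7 303.1] z14 [ 576.4 -355.8] z62 [ 562.7 -383. ]
side violet 705 [344.9 284. ] z14 [ 558.3 -281.4] z62 [ 545.6 -312.4]
side white 1655 [303.3 222.7] z14 [508.1   2. ] z62 [497.9 -43.4]
side white 574 [260.5 262.7] z14 [ 333.5 -125.1] z62 [ 332.2 -164.1]
side white 10359 [327.9 287.3] z14 [ 506.6 -276.9] z62 [ 496.5 -308.2]
```

Top and side agree on the wheel within about 1 mm (filters on a 49 mm radius). Next is the drive: seat outline, box top edges, spindle top and pin.

Run:
```python
from h import *
for n,box in(('top',(175,260,300,385)),('side',(200,270,265,345))):
    im=cv2.imread(f'pics/{n}0.png'); y0,y1,x0,x1=box;f=8
    c=cv2.resize(im[y0:y1,x0:x1],None,fx=f,fy=f,interpolation=cv2.INTER_CUBIC)
    hsv=cv2.cvtColor(c,cv2.COLOR_BGR2HSV).astype(int);H,S,V=hsv[...,0],hsv[...,1],hsv[...,2]
    wh=((S<60)&(V>(165 if n=='top' else 150))).astype(np.uint8)
    cs,_=cv2.findContours(wh,cv2.RETR_EXTERNAL,cv2.CHAIN_APPROX_NONE)
    k=max(cs,key=cv2.contourArea)[:,0]
    w=np.array([onz(n,*((p+.5)/f-.5+[x0,y0]),62)[:2] for p in k])
    # robust circle fit with radius 28
    from scipy.optimize import least_squares
    r=least_squares(lambda q:np.hypot(*(w-q[:2]).T)-q[2],[500,-40,28],loss='soft_l1',f_scale=1)
    print(n,'seat',r.x.round(2),len(w))
    gr=((S<75)&(V>80)).astype(np.uint8) if n=='top' else ((V>55)&(S<70)).astype(np.uint8)
    cs,_=cv2.findContours(gr,cv2.RETR_EXTERNAL,cv2.CHAIN_APPROX_NONE)
    k=max(cs,key=cv2.contourArea)
    ww=np.array([onz(n,*((p+.5)/f-.5+[x0,y0]),56)[:2] for p in k[:,0]],np.float32)
    print(n,'box',cv2.minAreaRect(ww))
    cv2.imwrite(f'pics/u_{n}.png',c)
```

```text
top seat [501.34 -38.01  29.92] 486
top box ((505.67779541015625, -40.00946807861328), (161.21902465820312, 170.9771270751953), 65.92779541015625)
side seat [498.89 -40.33  26.56] 484Traceback (most recent call last):
  File "<stdin>", line 17, in <module>
  File "h.py", line 12, in onz
    o,d=ray(n,u,v); return o+d*(z-o[2])/d[2]
        ~~~^^^^^^^
  File "h.py", line 7, in ray
    m,R=cam(n); K=m['mtx']
        ~~~^^^
  File "h.py", line 5, in cam
    m=cams.camera_model(n); return m,Ro.from_euler('xyz',m['attitude']).as_matrix()
ValueError: time passes only in moves, steps and waits
```

View pics/u_top.png

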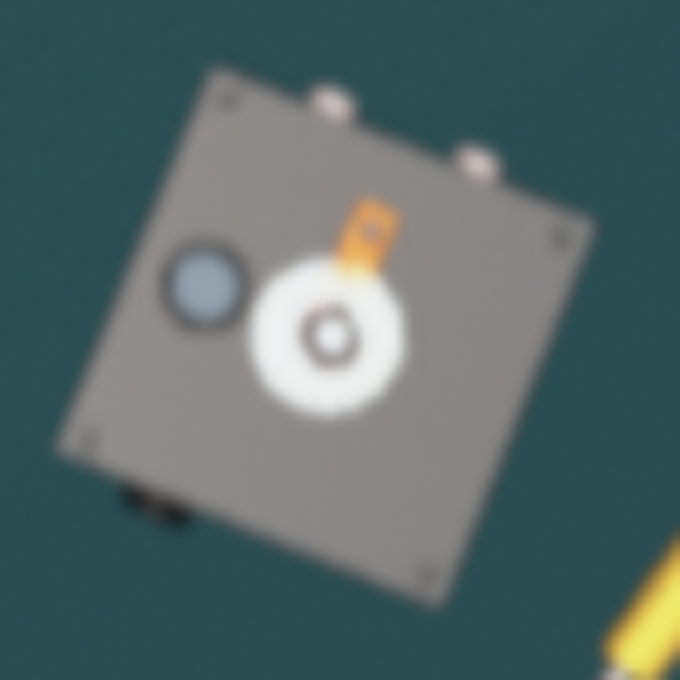

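```bash
python3 - <<'E'
s=open('h.py').read()
s=s.replace("def cam(n):\n    m=cams.camera_model(n); return m,","_C={}\ndef cam(n):\n    if n not in _C:_C[n]=cams.camera_model(n)\n    m=_C[n]; return m,")
open('h.py','w').write(s)
E
python3 - <<'E'
from h import *
f=8
g=lambda p:(np.array(p)+.5)/f-.5+[300,175]
print('spindletop',onz('top',*g((331,336)),102)[:2],'pintop',onz('top',*g((371,230)),80)[:2])
Cs=np.array([onz('top',*g(p),56)[:2] for p in((216,66),(594,218),(440,607),(58,452))]);print(Cs,Cs.mean(0))
for i in range(4):
    d=Cs[(i+1)%4]-Cs[i];print(np.hypot(*d),np.degrees(np.arctan2(d[1],d[0])))
im=cv2.imread('pics/side0.png')
cv2.imwrite('pics/u_side.png',cv2.resize(im[200:270,265:345],None,fx=8,fy=8,interpolation=cv2.INTER_CUBIC))
E
```

```text
spindletop [501.37003549 -37.76872014] pintop [539.78577609 -54.79265748]
[[ 6.04126410e+02 -1.80138922e-01]
 [ 5.42654366e+02 -1.40111939e+02]
 [ 3.99306315e+02 -7.74184444e+01]
 [ 4.61272317e+02  6.33062171e+01]] [501.83985179 -38.60107629]
152.83887231442426 -113.71588564545297
156.45810290978898 156.3777609844747
153.76350580798558 66.23442396209653
156.32597174187453 -23.96103130201325
```

View pics/u_side.png

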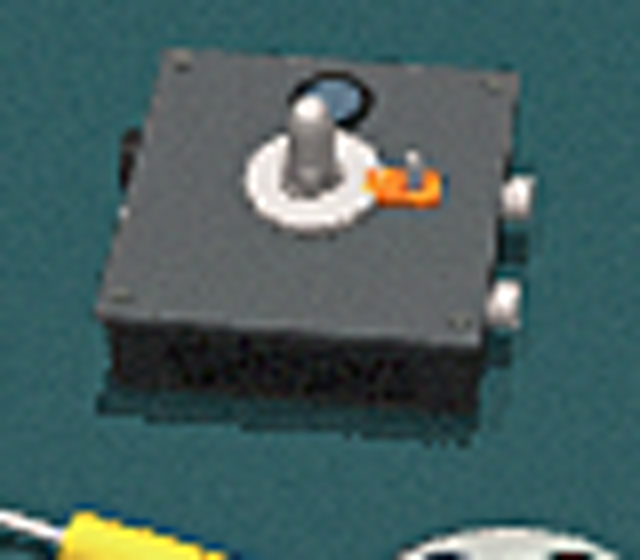

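Drive: seat and spindle axis at (501.4,-38), and spindle top and pin top are 42.0 mm apart as they must be. Yaw comes out at -23.9° from both the pin and the box edges. Wheel: (511.6,-266.7), yaw +13.1°. Now the go-to helper and the approach.

```bash
cat > rel.py <<'E'
import sys
from h import *
def rel(x,y,z,yawdeg):
    s=telemetry.read_state(); R=Ro.from_euler('xyz',s['tcp_rot']); 
    T=Ro.from_euler('xyz',[-np.pi/2,0,np.radians(yawdeg)])
    print('t',round(s['time'],2),'pos',s['ee_pos'].round(1),'rot',s['tcp_rot'].round(4),'F',s['contact_force'].round(1),'M',s['wrist_torque'].round(2),'w',round(s['grip_width']*91.2,1))
    print('shift',R.inv().apply(np.array([x,y,z])-s['ee_pos']).round(1),'turn',(R.inv()*T).as_rotvec().round(4))
rel(*map(float,sys.argv[1:]))
E
python3 rel.py 511.6 -266.7 160 103.1
```

```text
t 0.1 pos [250.8 516.9 235.2] rot [-1.5708  0.0016  1.119 ] F [-0.3  0.4 -0.2] M [0.03 0.01 0.03] w 90.7
shift [-591.1   76.1 -576.7] turn [-5.000e-04 -6.804e-01 -1.500e-03]
```

```bash
python3 -m creep '[[[-296,0,-288],[0,-0.34,0],90],[[-296,0,-288],[0,-0.34,0],90],[[-296,0,-288],[0,-0.34,0],90],[[-296,0,-288],[0,-0.34,0],90],[[-296,0,-288],[0,-0.34,0],90],[[-296,0,-288],[0,-0.34,0],90],[[-296,0,-288],[0,-0.34,0],90],[[-296,0,-288],[0,-0.34,0],90],[[-296,0,-288],[0,-0.34,0],90],[[-296,0,-288],[0,-0.34,0],90]]' 20; python3 rel.py 511.6 -266.7 160 103.1
```

```text
time: 0.93
ee_pos: [380.8, 123.1, 235.9]
tcp_rot: [-1.571, 0.0, 1.459]
contact_force: [1.0, -0.5, 0.1]
grip_width: 0.985
t 0.93 pos [380.8 123.1 235.9] rot [-1.5709e+00  2.0000e-04  1.4590e+00] F [ 1.  -0.5  0.1] M [ 0.03 -0.01  0.02] w 89.8
shift [-372.7   75.9 -173.4] turn [ 1.000e-04 -3.404e-01 -2.000e-04]
```

```bash
python3 -m creep '[[[-373,76,-173],[0,-0.34,0],90],[[-373,76,-173],[0,-0.34,0],90],[[-373,76,-173],[0,-0.34,0],90],[[-373,76,-173],[0,-0.34,0],90],[[-373,76,-173],[0,-0.34,0],90],[[-373,76,-173],[0,-0.34,0],90],[[-373,76,-173],[0,-0.34,0],90],[[-373,76,-173],[0,-0.34,0],90],[[-373,76,-173],[0,-0.34,0],90],[[-373,76,-173],[0,-0.34,0],90]]'; python3 rel.py 511.6 -266.7 160 103.1
```

```text
time: 1.77
ee_pos: [503.6, -243.9, 163.6]
tcp_rot: [-1.57, -0.001, 1.798]
contact_force: [1.1, 0.8, -0.3]
grip_width: 0.985
t 1.77 pos [ 503.6 -243.9  163.6] rot [-1.5704e+00 -7.0000e-04  1.7984e+00] F [ 1.1  0.8 -0.3] M [ 0.11 -0.06 -0.02] w 89.8
shift [-24.    3.6  -2.6] turn [-0.0004 -0.001   0.0007]
```

```bash
python3 -m creep '[[[0,0,0],[0,0,0],90],[[0,0,0],[0,0,0],90],[[0,0,0],[0,0,0],90],[[0,0,0],[0,0,0],90]]'; python3 rel.py 511.6 -266.7 160 103.1
python3 - <<'E'
from h import *
for n in('top','side'):
    im=cams.snapshot(n)[:,:,::-1]; cv2.imwrite(f'pics/a_{n}.png',im)
cv2.imwrite('pics/a2.png',cv2.resize(cv2.imread('pics/a_side.png')[180:330,230:390],None,fx=4,fy=4))
E
```

```text
time: 2.1
ee_pos: [503.2, -240.6, 164.4]
tcp_rot: [-1.57, -0.001, 1.8]
contact_force: [-0.7, -0.1, -0.2]
grip_width: 0.986
t 2.1 pos [ 503.2 -240.6  164.4] rot [-1.5705e+00 -8.0000e-04  1.8000e+00] F [-0.7 -0.1 -0.2] M [ 0.    0.04 -0.03] w 90.0
shift [-27.3   4.4  -2.2] turn [-0.0003  0.0005  0.0008]
```

View pics/a2.png

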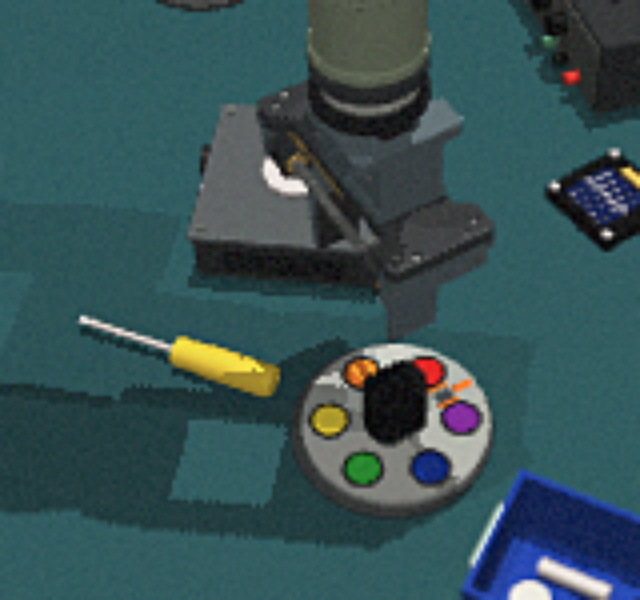

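The gripper is over the near side of the wheel with its jaws facing across the flats. I move over the hub.

```bash
python3 -m creep '[[[-27.3,50,-2.2],[0,0,0],90],[[-27.3,50,-2.2],[0,0,0],90],[[-27.3,50,-2.2],[0,0,0],90],[[-27.3,50,-2.2],[0,0,0],90],[[-27.3,50,-2.2],[0,0,0],90],[[-27.3,50,-2.2],[0,0,0],90]]'; python3 rel.py 511.6 -266.7 41 103.1
python3 - <<'E'
from h import *
a=[cv2.resize(cams.snapshot(n)[b[0]:b[0]+130,b[1]:b[1]+130,::-1],None,fx=3,fy=3) for n,b in(('top',(150,350)),('side',(210,260)))]
cv2.imwrite('pics/b.png',np.hstack(a))
E
```

```text
time: 2.7
ee_pos: [512.7, -267.5, 116.0]
tcp_rot: [-1.573, 0.002, 1.8]
contact_force: [-1.0, 0.5, -0.4]
grip_width: 0.988
t 2.7 pos [ 512.7 -267.5  116. ] rot [-1.5729e+00  1.6000e-03  1.7998e+00] F [-1.   0.5 -0.4] M [0.06 0.04 0.01] w 90.1
shift [ 1.2 75.   1. ] turn [ 0.0021  0.0004 -0.0016]
```

View pics/b.png

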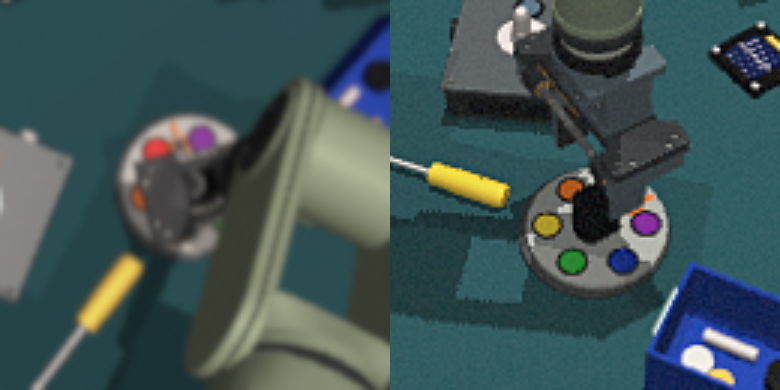

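Run:
```python
from h import *
c=np.array([512.7,-267.5,94]);x=np.array([np.cos(1.8),np.sin(1.8),0])
for s in(-52,0,52):
    u,v=proj('side',c+s*x);print(s,(u,v),(u-260)*3+390,(v-210)*3)
im=cams.snapshot('side')[190:310,270:400,::-1]
cv2.imwrite('pics/b2.png',cv2.resize(im,None,fx=6,fy=6,interpolation=cv2.INTER_CUBIC)[:600])
```

```text
-52 (np.float64(338.72623777079224), np.float64(280.8656217018185)) 626.1787133123767 212.5968651054555
0 (np.float64(328.8713341911443), np.float64(267.80221034774456)) 596.6140025734328 173.4066310432337
52 (np.float64(319.5941338510653), np.float64(255.49556182747622)) 568.7824015531959 136.48668548242867
```

View pics/b2.png

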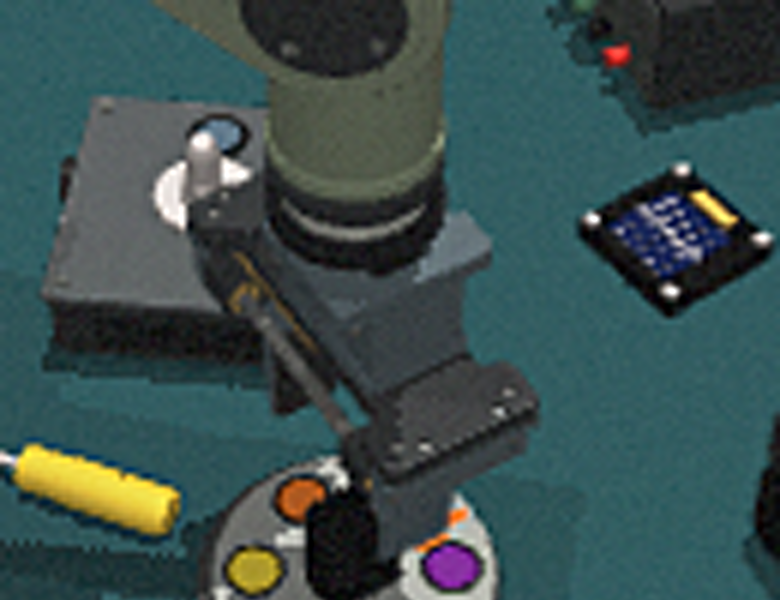

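Both fingertips show where projected, astride the hub ((412,545) and (292,400) in the zoom). I descend.

```bash
python3 -m creep '[[[1,20,1],[0,0,0],90],[[1,40,1],[0,0,0],90],[[1,55,1],[0,0,0],90],[[1,65,1],[0,0,0],90],[[1,70,1],[0,0,0],90],[[1,73,1],[0,0,0],90],[[1,74,1],[0,0,0],90],[[1,74,1],[0,0,0],90],[[1,74,1],[0,0,0],90]]'; python3 rel.py 511.6 -266.7 41 103.1
```

```text
time: 3.6
ee_pos: [511.3, -267.5, 41.1]
tcp_rot: [-1.572, 0.001, 1.799]
contact_force: [0.4, -0.4, -0.2]
grip_width: 0.99
t 3.6 pos [ 511.3 -267.5   41.1] rot [-1.572e+00  1.000e-03  1.799e+00] F [ 0.4 -0.4 -0.2] M [ 0.04 -0.01 -0.02] w 90.3
shift [ 0.7  0.1 -0.5] turn [ 0.0012 -0.0005 -0.001 ]
```

```bash
python3 -m creep '[[[0,0,0],[0,0,0],60],[[0,0,0],[0,0,0],45],[[0,0,0],[0,0,0],40],[[0,0,0],[0,0,0],36],[[0,0,0],[0,0,0],30],[[0,0,0],[0,0,0],30],[[0,0,0],[0,0,0],30],[[0,0,0],[0,0,0],30],[[0,0,0],[0,0,0],30],[[0,0,0],[0,0,0],30]]' 30; python3 rel.py 511.6 -266.7 41 103.1
```

```text
time: 4.43
ee_pos: [510.8, -267.3, 40.3]
tcp_rot: [-1.571, 0.0, 1.799]
contact_force: [0.3, -0.2, -0.4]
grip_width: 0.391
t 4.43 pos [ 510.8 -267.3   40.3] rot [-1.5709e+00  1.0000e-04  1.7990e+00] F [ 0.3 -0.2 -0.4] M [ 0.01 -0.01  0.03] w 35.6
shift [ 0.4 -0.7 -0.9] turn [ 0.0001 -0.0004 -0.0001]
```

```bash
python3 -m creep '[[[0,0,0],[0,0,0],25],[[0,0,0],[0,0,0],25],[[0,0,0],[0,0,0],25],[[0,0,0],[0,0,0],25],[[0,0,0],[0,0,0],25]]' 45; python3 rel.py 511.6 -266.7 41 103.1
```

```text
time: 4.85
ee_pos: [510.8, -267.3, 40.4]
tcp_rot: [-1.571, 0.0, 1.799]
contact_force: [0.2, -0.7, -0.8]
grip_width: 0.392
t 4.85 pos [ 510.8 -267.3   40.4] rot [-1.5709e+00  1.0000e-04  1.7990e+00] F [ 0.2 -0.7 -0.8] M [-0.09  0.01  0.01] w 35.7
shift [ 0.4 -0.6 -0.9] turn [ 0.0001 -0.0004 -0.0001]
```

Gripped at 35.7 mm (the flats are 36 mm apart). I lift.

```bash
python3 -m creep '[[[0,-5,0],[0,0,0],25],[[0,-15,0],[0,0,0],25],[[0,-35,0],[0,0,0],25],[[0,-60,0],[0,0,0],25],[[0,-90,0],[0,0,0],25],[[0,-115,0],[0,0,0],25],[[0,-130,0],[0,0,0],25],[[0,-138,0],[0,0,0],25],[[0,-140,0],[0,0,0],25],[[0,-140,0],[0,0,0],25]]'; python3 rel.py 501.4 -38 180 66.1
```

```text
time: 5.68
ee_pos: [510.5, -267.0, 180.5]
tcp_rot: [-1.571, -0.0, 1.799]
contact_force: [-0.2, -0.1, -2.5]
grip_width: 0.396
t 5.68 pos [ 510.5 -267.   180.5] rot [-1.5708e+00 -2.0000e-04  1.7991e+00] F [-0.2 -0.1 -2.5] M [0.05 0.   0.04] w 36.1
shift [225.1   0.5 -42.9] turn [-1.000e-04  6.454e-01  2.000e-04]
```

```bash
python3 -m creep '[[[10,0,-2],[0,0.04,0],25],[[30,0,-6],[0,0.1,0],25],[[55,0,-10],[0,0.17,0],25],[[80,0,-15],[0,0.25,0],25],[[107,0,-20],[0,0.33,0],25],[[134,0,-25],[0,0.41,0],25],[[160,0,-30],[0,0.48,0],25],[[185,0,-35],[0,0.55,0],25],[[205,0,-39],[0,0.6,0],25],[[218,0,-41.5],[0,0.63,0],25]]'; python3 -m creep '[[[0,0,0],[0,0,0],25],[[0,0,0],[0,0,0],25],[[0,0,0],[0,0,0],25]]'; python3 rel.py 501.4 -38 180 66.1
```

```text
time: 6.52
ee_pos: [500.5, -43.3, 178.7]
tcp_rot: [-1.567, 0.0, 1.168]
contact_force: [0.1, 0.4, -2.2]
grip_width: 0.392
time: 6.77
ee_pos: [501.5, -45.9, 179.5]
tcp_rot: [-1.569, 0.001, 1.17]
contact_force: [0.2, 0.5, -2.6]
grip_width: 0.393
t 6.77 pos [501.5 -45.9 179.5] rot [-1.5693e+00  9.0000e-04  1.1696e+00] F [ 0.2  0.5 -2.6] M [0.02 0.03 0.01] w 35.8
shift [ 7.3 -0.5  3.2] turn [-0.0015  0.0159 -0.0009]
```

```bash
python3 - <<'E'
from h import *
for n in('top','side'):
    cv2.imwrite(f'pics/c_{n}.png',cams.snapshot(n)[:,:,::-1])
a=cv2.imread('pics/c_top.png')[130:290,270:430];b=cv2.imread('pics/c_side.png')[130:290,230:390]
cv2.imwrite('pics/c.png',cv2.resize(np.hstack([a,b]),None,fx=2.5,fy=2.5,interpolation=cv2.INTER_CUBIC))
E
```

```text
(no output)
```

View pics/c.png

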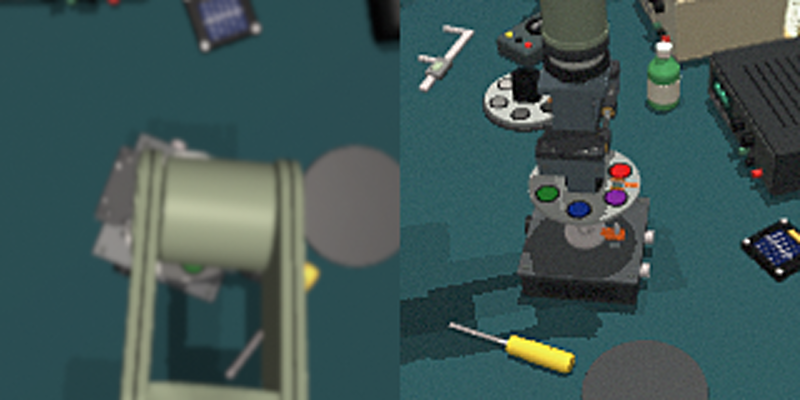

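The top view is blocked by the forearm. The side view shows violet, blue, green and red around the gripper, so I measure the held wheel from those at its known height (disc top about z=153).

```bash
cat > held.py <<'E'
import sys
from m import *
from scipy.optimize import least_squares
def held(fn,ztop,box=(130,290,230,390)):
    im=cv2.imread(fn); y0,y1,x0,x1=box
    c=cv2.resize(im[y0:y1,x0:x1],None,fx=4,fy=4,interpolation=cv2.INTER_CUBIC)
    hsv=cv2.cvtColor(c,cv2.COLOR_BGR2HSV).astype(int);H,S,V=hsv[...,0],hsv[...,1],hsv[...,2]
    sat=(S>110)&(V>90);out={}
    for nm,(a,b) in dict(red=(173,186),green=(50,75),blue=(108,125),violet=(135,160)).items():
        Hh=np.where(H<5,H+180,H) if nm=='red' else H
        cc=comp(sat&(Hh>=a)&(Hh<=b),150)
        for A,p in cc:
            u,v=(p+.5)/4-.5+[x0,y0]; w=onz('side',u,v,ztop)[:2]; print(nm,A,np.round([u,v],1),w.round(1))
            if np.hypot(*(w-[501,-40]))<70: out[nm]=w
    ang=dict(red=30,orange=90,yellow=150,green=210,blue=270,violet=330)
    ks=[k for k in out if k in sys.argv[3:]]
    f=lambda q:np.concatenate([q[:2]+49*np.array([np.cos(q[2]+np.radians(ang[k])),np.sin(q[2]+np.radians(ang[k]))])-out[k] for k in ks])
    r=least_squares(f,[500,-40,-.4]); print('centre',r.x[:2].round(1),'yaw',np.degrees(r.x[2]).round(2),'res',r.fun.round(1))
held(sys.argv[1],float(sys.argv[2]))
E
python3 held.py pics/c_side.png 153 red green blue violet;python3 held.py pics/c_side.png 153 blue violet green|tail -1
```

```text
red 587 [317.7 197.8] [550.9 -38.5]
red 220 [372.4 198.7] [713.1 -96.2]
green 1632 [335.  157.7] [671.8 146.3]
green 163 [334.4 172.3] [642.6  67.4]
green 440 [288.5 206.9] [452.9 -50.4]
blue 506 [301.1 213.2] [482.7 -88.9]
violet 554 [315.9 208.4] [531.4 -82.8]
centre [501.9 -44.1] yaw -23.03 res [-0.3  0.4  0.3  0.3  0.1 -0.3 -0.  -0.4]
centre [501.5 -43.8] yaw -22.52 res [ 0.   0.1  0.1 -0.2 -0.1  0.1]
```

Run:
```python
from h import *
g=lambda p:(np.array(p)+.5)/8-.5+[265,200]
print('pintop',onz('side',*g((416,154)),80)[:2])
for z in (98,100,102): print('sptop',z,onz('side',*g((310,97)),z)[:2])
s=cv2.imread('pics/u_side.png');hsv=cv2.cvtColor(s,cv2.COLOR_BGR2HSV).astype(int)
wh=((hsv[...,1]<60)&(hsv[...,2]>160)).astype(np.uint8)
cs,_=cv2.findContours(wh,cv2.RETR_EXTERNAL,cv2.CHAIN_APPROX_NONE)
k=[c for c in cs if cv2.contourArea(c)>2000]; print([(cv2.contourArea(c),cv2.boundingRect(c)) for c in k])
k=max(k,key=cv2.contourArea)[:,0]
k=np.array([p for p in k if p[1]>120 and not(285<p[0]<340 and p[1]<190) and p[0]<360])
w=np.array([onz('side',*g(p),62)[:2] for p in k])
from scipy.optimize import least_squares
for fr in(0,1):
  r=least_squares(lambda q:np.hypot(*(w-q[:2]).T)-(q[2] if fr else 28),[500,-40,28],loss='soft_l1');print(r.x,np.abs(r.fun).mean())
# box top corners at z=56
for p in((165,48),(519,72),(480,345),(98,316)): print(onz('side',*g(p),56)[:2].round(1))
```

```text
pintop [539.68047159 -57.09423169]
sptop 98 [503.36666201 -29.67979966]
sptop 100 [502.91105286 -31.68683344]
sptop 102 [502.4554437  -33.69386722]
[(3774.0, (403, 528, 212, 32)), (6534.5, (245, 131, 138, 97))]
[500.6175607  -39.31945923  28.        ] 5.122440143899596
[500.10638639 -39.37312451  27.42778874] 5.148280079915704
[461.1  61.5]
[602.4  -0.7]
[ 539.4 -142.8]
[399.6 -81.5]
```

The estimates differ: robot dead reckoning with the top view asks for a move of about (-1,+7.5), the side view about (-1.5,+4.5). The side camera is weak in y at about 4 mm/px. The taper tolerates ±5 mm, so I go to an in-between position just above the spindle and look again.

```bash
python3 -m creep '[[[3,8,2],[0,0.008,0],25],[[5.5,16,3.6],[0,0.0159,0],25],[[5.5,25,3.6],[0,0.0159,0],25],[[5.5,33,3.6],[0,0.0159,0],25],[[5.5,38,3.6],[0,0.0159,0],25],[[5.5,40,3.6],[0,0.0159,0],25],[[5.5,40,3.6],[0,0.0159,0],25],[[5.5,40,3.6],[0,0.0159,0],25]]'; python3 rel.py 500.7 -38.8 138 66.1;  python3 - <<'E'
from h import *
cv2.imwrite('pics/d_side.png',cams.snapshot('side')[:,:,::-1])
cv2.imwrite('pics/d.png',cv2.resize(cv2.imread('pics/d_side.png')[170:270,255:355],None,fx=6,fy=6,interpolation=cv2.INTER_CUBIC))
E
python3 held.py pics/d_side.png 112 red green blue violet
```

```text
time: 7.53
ee_pos: [500.9, -39.1, 140.4]
tcp_rot: [-1.571, -0.0, 1.153]
contact_force: [-0.5, -0.3, -3.0]
grip_width: 0.392
t 7.53 pos [500.9 -39.1 140.4] rot [-1.5709e+00 -1.0000e-04  1.1531e+00] F [-0.5 -0.3 -3. ] M [ 0.02 -0.02  0.  ] w 35.7
shift [0.1 2.4 0.3] turn [ 0.0001 -0.0006  0.0001]
red 216 [372.4 198.7] [733.9 -55.6]
red 542 [317.1 205.5] [550.6 -29.9]
green 1646 [335.  157.7] [690.4 199.2]
green 161 [334.8 172.3] [660.9 115.9]
green 431 [288.7 214.2] [453.  -40.4]
blue 510 [300.6 220.8] [481.4 -80.3]
violet 524 [315.2 216.1] [530.6 -74.7]
centre [501.7 -35.2] yaw -23.93 res [-0.2 -0.1 -0.1  0.   0.4  0.2 -0.1 -0.1]
```

View pics/d.png

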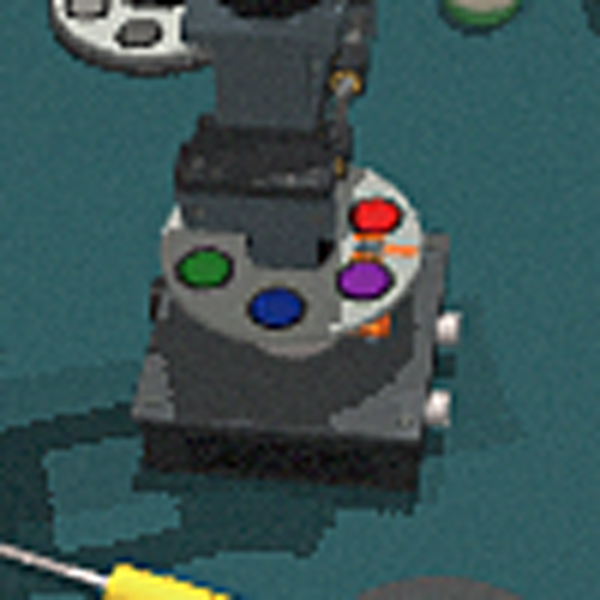

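The wheel is within a few mm of the axis by either reckoning (side about (501.3,-37), robot (501.6,-39.4)), and yaw is -23.9° as wanted. I lower it slowly into the taper and watch the force.

```bash
python3 -m creep '[[[0,2,0],[0,0,0],25],[[0,4,0],[0,0,0],25],[[0,6,0],[0,0,0],25],[[0,8,0],[0,0,0],25],[[0,9,0],[0,0,0],25],[[0,10,0],[0,0,0],25],[[0,10,0],[0,0,0],25]]'; python3 rel.py 500.7 -38.8 138 66.1; python3 -m creep '[[[0,1,0],[0,0,0],25],[[0,2,0],[0,0,0],25],[[0,2.5,0],[0,0,0],25],[[0,3,0],[0,0,0],25],[[0,3,0],[0,0,0],25]]'; python3 rel.py 500.7 -38.8 138 66.1
```

```text
time: 8.17
ee_pos: [500.6, -39.0, 130.1]
tcp_rot: [-1.57, 0.0, 1.153]
contact_force: [1.1, -0.7, -3.3]
grip_width: 0.395
t 8.17 pos [500.6 -39.  130.1] rot [-1.5704  0.      1.153 ] F [ 1.1 -0.7 -3.3] M [ 0.04 -0.02 -0.02] w 36.0
shift [ 0.2 -7.9  0. ] turn [-0.0004 -0.0006 -0.    ]
time: 8.58
ee_pos: [500.7, -39.0, 127.3]
tcp_rot: [-1.571, -0.0, 1.153]
contact_force: [0.5, 0.2, -3.7]
grip_width: 0.394
t 8.58 pos [500.7 -39.  127.3] rot [-1.5706 -0.      1.1531] F [ 0.5  0.2 -3.7] M [-0.04 -0.   -0.  ] w 35.9
shift [  0.2 -10.7   0.1] turn [-0.0002 -0.0006  0.    ]
```

No contact 7 mm down the taper, so it is centred within about 2 mm. I continue.

```bash
python3 -m creep '[[[0,1,0],[0,0,0],25],[[0,1.5,0],[0,0,0],25],[[0,2,0],[0,0,0],25],[[0,2,0],[0,0,0],25]]'; python3 rel.py 500.7 -38.8 138 66.1; python3 -m creep '[[[0,1,0],[0,0,0],25],[[0,1.5,0],[0,0,0],25],[[0,2,0],[0,0,0],25],[[0,2,0],[0,0,0],25]]'; python3 rel.py 500.7 -38.8 138 66.1
```

```text
time: 8.92
ee_pos: [500.7, -39.0, 125.3]
tcp_rot: [-1.571, -0.0, 1.153]
contact_force: [0.2, -0.5, -2.7]
grip_width: 0.395
t 8.92 pos [500.7 -39.  125.3] rot [-1.5706 -0.      1.1531] F [ 0.2 -0.5 -2.7] M [-0.   -0.02 -0.03] w 36.0
shift [  0.2 -12.7   0.1] turn [-0.0002 -0.0006  0.    ]
time: 9.25
ee_pos: [500.7, -39.0, 123.3]
tcp_rot: [-1.571, 0.0, 1.153]
contact_force: [0.4, -0.1, -3.9]
grip_width: 0.396
t 9.25 pos [500.7 -39.  123.3] rot [-1.5708  0.      1.1531] F [ 0.4 -0.1 -3.9] M [-0.01 -0.    0.03] w 36.1
shift [  0.2 -14.7   0.1] turn [-0.     -0.0005 -0.    ]
```

```bash
python3 -m creep '[[[0,2,0],[0,0,0],25],[[0,4,0],[0,0,0],25],[[0,6,0],[0,0,0],25],[[0,8,0],[0,0,0],25],[[0,9,0],[0,0,0],25],[[0,9,0],[0,0,0],25]]'; python3 rel.py 500.7 -38.8 138 66.1; python3 -m creep '[[[0,1,0],[0,0,0],25],[[0,2,0],[0,0,0],25],[[0,3,0],[0,0,0],25],[[0,3,0],[0,0,0],25]]'; python3 rel.py 500.7 -38.8 138 66.1;  python3 - <<'E'
from h import *
cv2.imwrite('pics/e_side.png',cams.snapshot('side')[:,:,::-1])
cv2.imwrite('pics/e.png',cv2.resize(cv2.imread('pics/e_side.png')[180:260,260:340],None,fx=7,fy=7,interpolation=cv2.INTER_CUBIC))
E
```

```text
time: 9.75
ee_pos: [500.6, -39.0, 114.0]
tcp_rot: [-1.57, 0.0, 1.153]
contact_force: [-1.0, -0.7, -2.8]
grip_width: 0.392
t 9.75 pos [500.6 -39.  114. ] rot [-1.5703e+00  2.0000e-04  1.1531e+00] F [-1.  -0.7 -2.8] M [-0.18 -0.03 -0.01] w 35.7
shift [  0.2 -24.   -0. ] turn [-0.0005 -0.0005 -0.0002]
time: 10.08
ee_pos: [500.7, -39.1, 111.2]
tcp_rot: [-1.571, 0.0, 1.153]
contact_force: [-0.5, -1.5, -4.2]
grip_width: 0.394
t 10.08 pos [500.7 -39.1 111.2] rot [-1.5708  0.      1.1531] F [-0.5 -1.5 -4.2] M [-0.21  0.01  0.04] w 35.9
shift [  0.2 -26.8   0.1] turn [ 0.     -0.0006 -0.    ]
```

View pics/e.png

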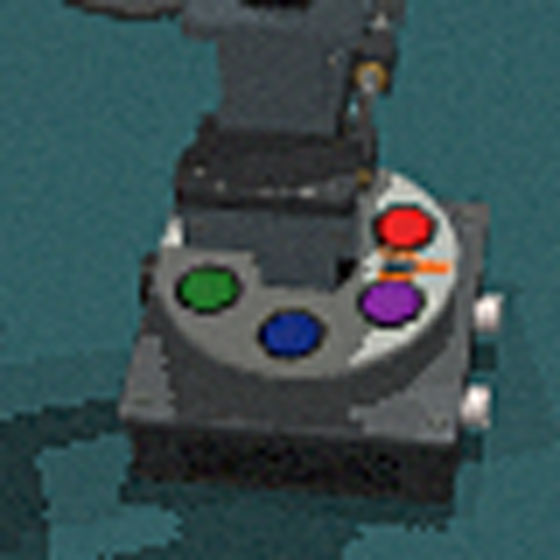

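Orange paint and slot sit straddling the pin position, (400,265) in the zoom. A slight -y reaction shows, so I shift -0.5 mm in y and begin pressing in small steps.

```bash
python3 -m creep '[[[-0.5,0,-0.2],[0,0,0],25],[[-0.5,1,-0.2],[0,0,0],25],[[-0.5,2,-0.2],[0,0,0],25],[[-0.5,3,-0.2],[0,0,0],25],[[-0.5,3,-0.2],[0,0,0],25]]'; python3 rel.py 500.7 -38.8 138 66.1; python3 -m creep '[[[0,0.5,0],[0,0,0],25],[[0,1,0],[0,0,0],25],[[0,1,0],[0,0,0],25]]' 55; python3 rel.py 500.7 -38.8 138 66.1
```

```text
time: 10.55
ee_pos: [500.5, -39.5, 108.2]
tcp_rot: [-1.57, -0.0, 1.153]
contact_force: [-0.5, -0.2, -2.9]
grip_width: 0.392
t 10.55 pos [500.5 -39.5 108.2] rot [-1.5703 -0.      1.1531] F [-0.5 -0.2 -2.9] M [-0.   -0.02 -0.05] w 35.7
shift [  0.7 -29.8   0.1] turn [-0.0005 -0.0006  0.    ]
time: 10.8
ee_pos: [500.7, -39.7, 107.5]
tcp_rot: [-1.571, 0.0, 1.153]
contact_force: [-0.8, -0.6, -1.4]
grip_width: 0.393
t 10.8 pos [500.7 -39.7 107.5] rot [-1.5710e+00  1.0000e-04  1.1532e+00] F [-0.8 -0.6 -1.4] M [-0.14  0.12  0.02] w 35.8
shift [  0.8 -30.5   0.4] turn [ 0.0002 -0.0004 -0.0001]
```

```bash
for i in 1 2; do python3 -m creep '[[[0,0.5,0],[0,0,0],25],[[0,1,0],[0,0,0],25],[[0,1,0],[0,0,0],25]]'; done; python3 rel.py 500.7 -38.8 138 66.1
```

```text
time: 11.05
ee_pos: [500.8, -39.8, 106.9]
tcp_rot: [-1.571, 0.0, 1.153]
contact_force: [-1.7, -1.4, 2.2]
grip_width: 0.395
time: 11.3
ee_pos: [501.0, -39.8, 106.4]
tcp_rot: [-1.572, -0.0, 1.153]
contact_force: [-1.7, -1.5, 7.1]
grip_width: 0.392
t 11.3 pos [501.  -39.8 106.4] rot [-1.5720e+00 -1.0000e-04  1.1532e+00] F [-1.7 -1.5  7.1] M [-0.31  0.51  0.03] w 35.7
shift [  0.8 -31.6   0.6] turn [ 0.0012 -0.0004  0.0001]
```

```bash
for i in 1; do python3 -m creep '[[[0,0.5,0],[0,0,0],25],[[0,1,0],[0,0,0],25],[[0,1,0],[0,0,0],25]]'; done; python3 rel.py 500.7 -38.8 138 66.1
```

```text
time: 11.55
ee_pos: [501.3, -39.7, 105.6]
tcp_rot: [-1.573, -0.0, 1.153]
contact_force: [-2.1, -0.6, 7.4]
grip_width: 0.39
t 11.55 pos [501.3 -39.7 105.6] rot [-1.5726e+00 -4.0000e-04  1.1532e+00] F [-2.1 -0.6  7.4] M [-0.25  0.49  0.02] w 35.6
shift [  0.6 -32.4   0.8] turn [ 0.0018 -0.0004  0.0004]
```

```bash
for i in 1; do python3 -m creep '[[[0,0.5,0],[0,0,0],25],[[0,1,0],[0,0,0],25],[[0,1,0],[0,0,0],25]]'; done; python3 rel.py 500.7 -38.8 138 66.1
```

```text
time: 11.8
ee_pos: [501.0, -39.7, 103.9]
tcp_rot: [-1.572, -0.0, 1.153]
contact_force: [-1.4, -1.7, 2.9]
grip_width: 0.393
t 11.8 pos [501.  -39.7 103.9] rot [-1.5719e+00 -3.0000e-04  1.1531e+00] F [-1.4 -1.7  2.9] M [-0.18  0.28 -0.04] w 35.9
shift [  0.7 -34.1   0.6] turn [ 0.0011 -0.0006  0.0003]
```

The balls are going in and the force has dropped. I continue.

```bash
for i in 1 2 3; do python3 -m creep '[[[0,0.5,0],[0,0,0],25],[[0,1,0],[0,0,0],25],[[0,1,0],[0,0,0],25]]'; done; python3 rel.py 500.7 -38.8 138 66.1
```

```text
time: 12.05
ee_pos: [500.7, -39.6, 102.1]
tcp_rot: [-1.571, 0.0, 1.153]
contact_force: [-0.9, -1.5, -0.1]
grip_width: 0.392
time: 12.3
ee_pos: [500.7, -39.6, 101.0]
tcp_rot: [-1.571, 0.0, 1.153]
contact_force: [-1.0, -0.5, -1.8]
grip_width: 0.396
time: 12.55
ee_pos: [500.7, -39.5, 100.2]
tcp_rot: [-1.571, -0.0, 1.153]
contact_force: [-0.1, -1.9, -1.1]
grip_width: 0.389
t 12.55 pos [500.7 -39.5 100.2] rot [-1.5707 -0.      1.1532] F [-0.1 -1.9 -1.1] M [-0.37  0.04  0.  ] w 35.5
shift [  0.7 -37.8   0.3] turn [-0.0001 -0.0005  0.    ]
```

```bash
for i in 1 2 3; do python3 -m creep '[[[-0.1,0.5,0],[0,0,0],25],[[-0.1,1,0],[0,0,0],25],[[-0.1,1,0],[0,0,0],25]]'; done; python3 rel.py 500.7 -38.8 138 66.1
```

```text
time: 12.8
ee_pos: [500.6, -39.6, 99.2]
tcp_rot: [-1.571, -0.0, 1.153]
contact_force: [0.3, -0.6, -0.7]
grip_width: 0.393
time: 13.05
ee_pos: [500.5, -39.7, 97.9]
tcp_rot: [-1.57, -0.0, 1.153]
contact_force: [0.6, -1.2, -3.8]
grip_width: 0.388
time: 13.3
ee_pos: [500.4, -39.7, 96.8]
tcp_rot: [-1.57, 0.0, 1.153]
contact_force: [0.8, -1.6, -7.7]
grip_width: 0.396
t 13.3 pos [500.4 -39.7  96.8] rot [-1.5701  0.      1.153 ] F [ 0.8 -1.6 -7.7] M [-0.18 -0.19 -0.02] w 36.1
shift [  1.  -41.2   0.1] turn [-0.0007 -0.0006 -0.    ]
```

The force is now downward: the balls have sprung out and pull the wheel home. I follow it down.

```bash
for i in 1 2 3; do python3 -m creep '[[[0,0.5,0],[0,0,0],25],[[0,1,0],[0,0,0],25],[[0,1,0],[0,0,0],25]]'; done; python3 rel.py 500.7 -38.8 138 66.1
```

```text
time: 13.55
ee_pos: [500.2, -39.7, 95.7]
tcp_rot: [-1.57, 0.0, 1.153]
contact_force: [2.0, -1.3, -11.3]
grip_width: 0.392
time: 13.8
ee_pos: [500.4, -39.8, 95.2]
tcp_rot: [-1.57, 0.0, 1.153]
contact_force: [0.7, -1.3, -8.4]
grip_width: 0.393
time: 14.05
ee_pos: [500.6, -39.7, 94.7]
tcp_rot: [-1.571, -0.0, 1.153]
contact_force: [-0.5, -0.7, -4.7]
grip_width: 0.398
t 14.05 pos [500.6 -39.7  94.7] rot [-1.5709e+00 -3.0000e-04  1.1530e+00] F [-0.5 -0.7 -4.7] M [-0.15  0.11 -0.03] w 36.3
shift [  0.9 -43.3   0.3] turn [ 0.0002 -0.0007  0.0003]
```

```bash
for i in 1 2; do python3 -m creep '[[[0,0.5,0],[0,0,0],25],[[0,1,0],[0,0,0],25],[[0,1,0],[0,0,0],25]]'; done; python3 rel.py 500.7 -38.8 138 66.1
```

```text
time: 14.3
ee_pos: [500.8, -39.7, 94.3]
tcp_rot: [-1.571, -0.0, 1.153]
contact_force: [-2.6, 0.3, 5.1]
grip_width: 0.391
time: 14.55
ee_pos: [500.7, -39.7, 94.3]
tcp_rot: [-1.572, -0.001, 1.153]
contact_force: [-4.6, -0.7, 13.0]
grip_width: 0.394
t 14.55 pos [500.7 -39.7  94.3] rot [-1.5717e+00 -5.0000e-04  1.1531e+00] F [-4.6 -0.7 13. ] M [-0.04  1.07 -0.04] w 35.9
shift [  0.8 -43.7   0.4] turn [ 0.0009 -0.0006  0.0005]
```

Hard stop at TCP z 94.3, against 94.4 predicted for seated. I relieve the push and open.

```bash
python3 -m creep '[[[0,-1,0],[0,0,0],25],[[0,-1.8,0],[0,0,0],25],[[0,-1.8,0],[0,0,0],25]]'; python3 -m creep '[[[0,0,0],[0,0,0],40],[[0,0,0],[0,0,0],50],[[0,0,0],[0,0,0],65],[[0,0,0],[0,0,0],75],[[0,0,0],[0,0,0],75],[[0,0,0],[0,0,0],75],[[0,0,0],[0,0,0],75]]'; python3 rel.py 500.7 -38.8 138 66.1
```

```text
time: 14.8
ee_pos: [500.8, -39.8, 94.3]
tcp_rot: [-1.571, -0.0, 1.153]
contact_force: [-1.5, 0.2, 0.7]
grip_width: 0.389
time: 15.38
ee_pos: [500.7, -39.8, 94.2]
tcp_rot: [-1.571, -0.0, 1.153]
contact_force: [-0.1, 0.8, 1.2]
grip_width: 0.818
t 15.38 pos [500.7 -39.8  94.2] rot [-1.5709e+00 -2.0000e-04  1.1531e+00] F [-0.1  0.8  1.2] M [-0.   -0.    0.01] w 74.6
shift [  0.9 -43.8   0.4] turn [ 0.0001 -0.0006  0.0002]
```

Released. I rise straight up, then move aside so the top camera can see.

```bash
python3 -m creep '[[[0,-5,0],[0,0,0],75],[[0,-15,0],[0,0,0],75],[[0,-35,0],[0,0,0],75],[[0,-60,0],[0,0,0],75],[[0,-90,0],[0,0,0],75],[[0,-120,0],[0,0,0],75],[[0,-140,0],[0,0,0],75],[[0,-150,0],[0,0,0],75],[[0,-150,0],[0,0,0],75]]'
python3 -m creep '[[[80,0,80],[0,0,0],75],[[200,0,200],[0,0,0],75],[[200,0,200],[0,0,0],75],[[200,0,200],[0,0,0],75],[[200,0,200],[0,0,0],75],[[200,0,200],[0,0,0],75],[[200,0,200],[0,0,0],75],[[200,0,200],[0,0,0],75],[[200,0,200],[0,0,0],75],[[200,0,200],[0,0,0],75]]'
python3 -m creep '[[[0,0,0],[0,0,0],75],[[0,0,0],[0,0,0],75],[[0,0,0],[0,0,0],75],[[0,0,0],[0,0,0],75]]'
python3 - <<'E'
from h import *
for n in('top','side'): cv2.imwrite(f'pics/f_{n}.png',cams.snapshot(n)[:,:,::-1])
a=cv2.imread('pics/f_top.png')[150:270,200:460];b=cv2.imread('pics/f_side.png')[180:300,200:460]
cv2.imwrite('pics/f.png',cv2.resize(np.vstack([a,b]),None,fx=2.5,fy=2.5,interpolation=cv2.INTER_CUBIC))
E
python3 held.py pics/f_side.png 68 red green blue violet
```

```text
time: 16.13
ee_pos: [501.8, -39.9, 247.2]
tcp_rot: [-1.576, -0.002, 1.153]
contact_force: [-0.5, -0.5, 0.8]
grip_width: 0.824
time: 16.97
ee_pos: [398.5, 223.5, 243.1]
tcp_rot: [-1.57, 0.002, 1.154]
contact_force: [0.1, -0.7, -0.0]
grip_width: 0.825
time: 17.3
ee_pos: [399.3, 223.3, 244.1]
tcp_rot: [-1.571, 0.0, 1.151]
contact_force: [0.4, -1.2, -0.7]
grip_width: 0.823
red 219 [372.4 198.7] [756.  -12.2]
red 587 [317.3 215.8] [549.4 -33.1]
green 1624 [335.1 157.6] [710.6 256.4]
green 164 [334.7 172.3] [679.2 168.7]
green 554 [289.7 224.6] [452.  -43.6]
blue 608 [301.4 231. ] [481.  -82.8]
violet 546 [315.6 226.3] [530.  -77.5]
centre [500.8 -38.1] yaw -23.73 res [ 0.1  0.3  0.   0.1  0.1 -0.2 -0.2 -0.2]
```

View pics/f.png

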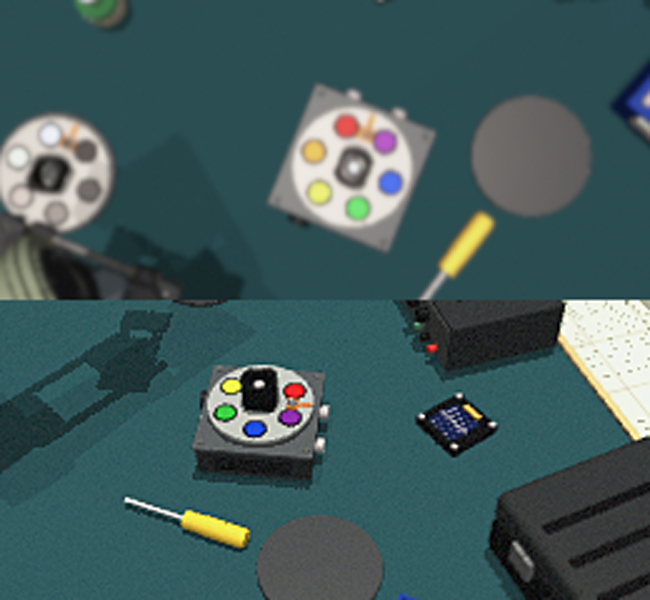

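Both views show the wheel on the drive (top (353,165) in the zoom), with the spindle tip inside the hub and nothing else moved. I triangulate the filters to confirm height and level.

Run:
```python
from m import *
P={}
for n,(y0,y1,x0,x1) in(('top',(180,255,305,380)),('side',(200,250,278,335))):
    c=cv2.resize(cv2.imread(f'pics/f_{n}.png')[y0:y1,x0:x1],None,fx=4,fy=4,interpolation=cv2.INTER_CUBIC)
    hsv=cv2.cvtColor(c,cv2.COLOR_BGR2HSV).astype(int);H,S,V=hsv[...,0],hsv[...,1],hsv[...,2]
    for nm,(a,b) in dict(red=(173,186),yellow=(24,33),orange=(8,23),green=(50,75),blue=(108,125),violet=(135,160)).items():
        Hh=np.where(H<5,H+180,H) if nm=='red' else H
        cc=comp((S>105)&(V>110)&(Hh>=a)&(Hh<=b),150)
        if cc: P[n,nm]=(max(cc,key=lambda t:t[0])[1]+.5)/4-.5+[x0,y0]
for k in('red','violet','blue','green','yellow','orange'):
    print(k,onz('top',*P['top',k],68)[:2].round(1) if ('top',k) in P else None, tri(('top','side'),(P['top',k],P['side',k])).round(1) if ('side',k) in P else None)
T=np.array([onz('top',*P['top',k],68)[:2] for k in('red','violet','blue','green','yellow','orange')]);print(T.mean(0))
print(telemetry.read_state()['contact_force'])
```

```text
red [550.7 -32.8] [550.1 -32.7  67.6]
violet [530.7 -77.6] [530.4 -77.5  68.1]
blue [482.  -82.7] [481.6 -82.6  67.7]
green [453.2 -43. ] [452.7 -42.9  67.5]
yellow [473.    1.8] [472.5   1.8  67.3]
orange [521.9   6.8] None
[501.92676736 -37.92394255]
[-0.37682539  0.34021164 -0.38784523]
```

The filters all triangulate to z = 67.3–68.1 (68 expected), level. The centre is (501.9,-37.9) against the seat at (501.4,-38.0). I hand it in.

```bash
python3 -c "
from bench import job
print(job.job_done())"
```

```text
the job is handed in; nothing more can be done
None
```

The colour wheel is on the drive, clicked home and released, and I handed the job in at about 17.5 s of the 51 s limit. `job_done` gave no verdict.

**How it went:** I gripped the wheel across the hub flats, turned it about 37° to line up with the pin, and lowered it over spindle and pin. I pressed it past the balls in 1 mm steps; the highest reading while passing them was about 10 N of net push. The balls then pulled the wheel down, and the tool stopped hard at z = 94.3 mm, against 94.4 mm predicted for a seated wheel. The final check press read 13 N at the wrist (about 16 N net). I eased off before opening the fingers, then rose straight up and moved clear.

**Last checks:**

| Check | Measured | Expected |
|---|---|---|
| Height of the five filters seen in both views (level) | 67.3–68.1 mm | 68 mm |
| Wheel centre, top view | (501.9, -37.9) | seat at (501.4, -38.0) |
| Wheel yaw | -23.7° | about -23.9° |

- **Other items:** the grey wheel and the other bench items I could see looked unmoved. I judged that by eye and did not measure it.
- **Robot clear:** the arm was clear of everything, with no contact force beyond noise.

**Disagreement:** while the wheel was held above the drive, the side camera and the robot's own position differed by 2–3 mm in y. I aimed between the two. Only about 1–2 N of side force showed on the spindle, and a 0.5 mm shift reduced it.

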